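# Clamp the metal sample on the spark stand

## Task

Clamp the metal disc that lies on the spark stand, ready for its analysis: with the outside of a finger, push the swing strap round until it rests against its stop over the disc, then press the cam lever fully down with the fingertips so that the strap's foot holds the disc. Only push, grip nothing: leave the disc lying where it is over the spark hole, and do not disturb the other samples and the brush on the rubber mat.

Things in the scene. Friction and masses are not known exactly. Their poses are not given: they have to be found in the camera images.
- stand: Spark stand of a metal analyser, fixed on the bench: a white housing 220 (x) x 400 (y) x 75 mm high. Origin: centre of its underside; z up. On its deck (75 mm up) a steel spark plate 140 x 140 x 8 mm centred at (0, +40) mm in this frame, the clamp's post at (0, +150) mm, and a black rubber mat 3 mm thick from y = -190 to -30 mm. A flange of 27 mm radius, 10 mm high, and a column of 16 mm radius up to z = 113 mm carry the clamp
- aperture (a point): the spark hole, top centre of the spark plate, 83 mm above the bench; hidden under the disc
- sample: the disc to be clamped: plain steel, diameter 40 mm, 20 mm thick, lying flat on the spark plate over the spark hole, loose. Origin: centre of its underside
- strap (a joint): swing angle of the clamp strap about its vertical post (rad): 0 = against the stop, the strap pointing along the stand's -y, its foot over the spark hole; it grows counter-clockwise seen from above, so at 1.57 the strap points along the stand's +x. It runs from 0 to 1.75 and stays where it is left; about 1.3 N at the strap's end moves it
- strap_pivot (a point): point on the strap's vertical pivot axis, level with the middle of the strap's thickness (138 mm above the bench while the lever is up)
- strap_end (a point): on the strap's centre line, 125 mm out from the pivot axis, half-way up its thickness. The strap is a plain steel bar 28 mm wide and 16 mm thick, from 22 mm behind the pivot axis to 136 mm in front of it. A 17 mm nut stands 14 mm above it and the sprung foot hangs below it, both 110 mm from the axis
- foot: the strap's sprung foot, white end of 16 mm diameter, 110 mm from the pivot axis; origin: centre of its underside, 107 mm above the bench, 4 mm above the top of the disc, while the lever is fully raised. The cam brings the strap down evenly with the angle of the lever, 6 mm in all, so that the foot in the end presses on the disc with about 12 N
- lever (a joint): angle of the cam lever (rad): 0 = raised as far as it goes, leaning 20 degrees from the vertical towards the strap's end; 1.22 = fully down, level, lying over the strap and pointing to its end. The pin it turns on is level and across the strap. Stiff: 4 to 7 N at the grip moves it, and it stays where it is left
- cam_pin (a point): centre of the lever's hinge pin, on the strap's pivot axis, 167 mm above the bench; the lever turns with the strap
- lever_grip (a point): on the lever's centre line, 75 mm from the hinge pin. Its black grip is a flat paddle 24 mm wide (along the pin) and 10 mm thick, from 29 to 87 mm from the pin; below it is a steel fork around the cam
- spare: bystander: a second steel disc, 40 mm diameter, 20 mm thick, lying on the rubber mat; origin: centre of its underside
- standard: bystander: steel reference cylinder, 38 mm diameter, 42 mm tall, standing on the rubber mat; origin: centre of its underside
- brush: bystander: small wooden brush with brass bristles, 135 x 13 x 12 mm, lying on the rubber mat; origin: on the mat near its middle, x along it
There are look-alikes about, which are no part of the job. Leave any blue or green look-alike of the sample alone.

How it is judged:
On the way, in this order (a step that is already met when the one before it is completed fails the run):
1. the strap is swung over the disc, against its stop, with the lever still up (value of joint strap below 0.06 rad and value of joint lever below 0.75 rad), for 0.2 s.
2. the cam lever is pressed down (value of joint lever above 1.12 rad and value of joint strap below 0.08 rad), for 0.2 s.
At the end, for the whole second after the job is handed in: the strap stands against its stop (within 0.08 rad), the lever is down (within 0.1 rad of its lower stop), the foot presses on the disc with more than 4 N, and the disc lies flat on the spark plate within 8 mm of the spark hole's centre, at rest (all of step 2 and contact force between foot and sample above 4 N and horizontal distance between sample and aperture below 0.008 m and angle between sample's own z axis and vertical below 0.05 rad and z of sample in the frame of aperture below 0.004 m and linear speed of sample below 0.02 m/s); the robot touches nothing.
It fails at once if the lever is pressed down before the strap is over the disc (value of joint lever above 0.9 rad and value of joint strap above 0.15 rad).
It fails at once if the disc is lifted off or pushed off the spark hole (z of sample in the frame of aperture above 0.006 m or horizontal distance between sample and aperture above 0.012 m).
It fails at once if the lever's grip or the strap's end is pinched between the fingers (distance between the grasp point and lever_grip below 0.01 m or distance between the grasp point and strap_end below 0.01 m).
It fails at once if a bystander is moved or lifted (distance of any of spare, standard from where it was at the start of the episode above 0.012 m or distance of brush from where it was at the start of the episode above 0.015 m).
It also fails if it takes over 54 s, if anything falls off the work surface, if the arm or the gripper's body presses on something with over 40 N, if the wrist force passes 120 N, or if a joint passes its speed limit or range.

## Robot

A 6-joint arm with a two-finger parallel gripper is mounted at the origin on the work surface. World frame = base frame: x ahead of the robot, y to its left, z up, the work surface at z = 0. Lengths are in m, angles in rad, forces in N, time in s.
With the tool pointing down it reaches from about 0.35 to 1 m from the base axis. Payload 7.1 kg.
Tool frame: the origin (TCP) lies at the very end of the fingers, on their centre line; the grasp point (between the pads) lies 19 mm behind it; z points along the fingers, y is the line along which they close (so a half turn about z gives the same grasp; the last joint's range is limited). The gripper opens to 85 mm and grips with 20 to 120 N. Pads are 22 mm wide; open, the fingers measure 114 mm over their backs; the gripper's body (76 mm by 85 mm) begins 54 mm behind the grasp point. The pads swing forward as they close: fully open they stand 13 mm farther back than shut.
Start: joints at [1.296, 0.423, 1.63, -0, 1.089, -0.019], TCP at [0.158, 0.605, 0.231] pointing down, gripper open.
Joint ranges: [-3, 3], [-0.9, 2.11], [0.09, 2.58], [-1.31, 4.45], [0.11, 2.69], [-2.54, 2.54]. Speed limits (rad/s): [2.39, 2.39, 3.01, 3.14, 3.14, 3.14].

## Interface

Orientations are given as a unit quaternion [w, x, y, z].
In Python, from cell import ctrl gives the robot as it stands. The module is installed in compiled form; this text tells all that it offers.
- The arm moves only by the tool drive_tool, never from a script. Its argument "plan" is a list of rows, each a list of 7 numbers: the shift along the tool's x, y, z in m, then the turn, a rotation vector about the tool's x, y, z in degrees, then the closure, from 0 (fully open) to 1 (shut). In form: [[tx, ty, tz, wx, wy, wz, jaw], ...]. A call has 1 to 5 rows; each row is the pose to reach, as a shift and turn from the pose commanded when the call began, along the tool's axes at that moment; what a row does not reach only later rows make up. A row lasts 1/12 s, in which the tool goes at most 41.7 mm and 7.16 degrees, less where a joint would pass 70% of its speed; a pose out of reach is approached as far as the arm can. A call with a gripper value outside its range is refused whole. The fingers move at their own pace and stop on an object; the grip force is fixed at half the most. Time passes only in rows, so rows that repeat a pose let the fingers close. It gives the time, the measured TCP pose, the force, the opening and the grip force at its end, in the units of the state.
- ctrl.read_state(): the state, without advancing time (a new reading comes with each control period).
- ctrl.get_image(name): name is "scene" or "top" or "wrist"; returns the picture (420x560x3 uint8, blue, green, red); there is no depth.
- ctrl.camera_params(name): a dict with "K" (3x3 intrinsics, pixels), "xyz" and "attitude" of the camera in the world. Camera axes: x right, y down, z forward; pixel columns grow to the right and rows downward; lengths in m; the calibration is good to about 2 mm. A picture is of the moment at which its call begins: read the wrist's pose just before it. camera_params takes no time and is no camera call; for the wrist camera it gives the pose at the moment of the call.
- ctrl.job_done(): hands the job in; it is judged then, once.
The state is a dict: "time_s": time; "q": joint angles; "qd": joint speeds; "joint_efforts": joint torques, N m; "eef_pos": TCP position; "orientation": TCP orientation; "ft_force": force on the tool from outside, world axes, zero at the start; "ft_torque": the same for the moment, N m; "opening": opening from 0.0 (shut) to 1.0 (fully open); "grip_force": force on a finger pad.
Only numpy, scipy, OpenCV 4.12 (cv2) and the standard library are available. Lean on these libraries where they do the work, as an engineer would, in place of code of your own. Each camera call takes 0.05 s, during which the arm holds its last target. There are 200 camera calls.

## Working session

There is one attempt and no reset: what is moved stays moved. The work goes in short steps, Python scripts to look and compute and a tool call to move; the robot and the scene stay as the last step left them, time stands still between calls to the robot, and variables do not carry over. Pictures are saved under pics/ and viewed, at most 10 in all, crops included, and the job is handed in when it is done.

Besides the shell and the picture viewer there is one more tool, called by a JSON object that holds its "name" and its "arguments". drive_tool: Moves the arm, as the interface text tells. Its arguments: {"type":"object","properties":{"plan":{"type":"array","items":{"type":"array","items":{"type":"number"}}}},"required":["plan"]}

```bash
mkdir -p pics; python3 - <<'E'
from cell import ctrl
import cv2,numpy as np
print(ctrl.read_state())
for n in("scene","top"):
    p=ctrl.camera_params(n);print(n,p)
    cv2.imwrite(f"pics/{n}0.png",ctrl.get_image(n))
E
```

```text
{'time_s': 0.0, 'q': array([ 1.29598434e+00,  4.23871409e-01,  1.63071317e+00, -1.46947982e-05,
        1.08861380e+00, -1.90058896e-02]), 'qd': array([ 1.63107696e-03, -1.23779940e-03, -1.53206771e-03, -1.07031410e-03,
        1.19153800e-03, -2.89690002e-05]), 'joint_efforts': array([ 2.29602538e-04, -5.57384205e+01, -2.81742740e+01, -5.01998204e-05,
        7.39333977e-03,  1.11822922e-05]), 'eef_pos': array([0.15796948, 0.60412121, 0.23051751]), 'orientation': array([-1.11086775e-04,  1.27551178e-01,  9.91831665e-01, -7.95165147e-04]), 'ft_force': array([-0.42995895,  0.30344142,  0.46898472]), 'ft_torque': array([-0.03696025,  0.00747643,  0.00908614]), 'grip_force': 0.0, 'opening': 1.0002503447589177}
scene {'K': array([[391.05202045,   0.        , 281.30985506],
       [  0.        , 391.05202045, 213.33689869],
       [  0.        ,   0.        ,   1.        ]]), 'xyz': array([0.86790424, 0.38541261, 0.80902749]), 'attitude': array([-0.0876474 ,  0.28360583,  0.90888001, -0.29295527])}
top {'K': array([[472.98815171,   0.        , 278.92454514],
       [  0.        , 472.98815171, 217.69242418],
       [  0.        ,   0.        ,   1.        ]]), 'xyz': array([0.42009146, 0.0269819 , 1.11790862]), 'attitude': array([ 0.06835254, -0.67529974,  0.7307403 , -0.0729164 ])}
```

View pics/scene0.png

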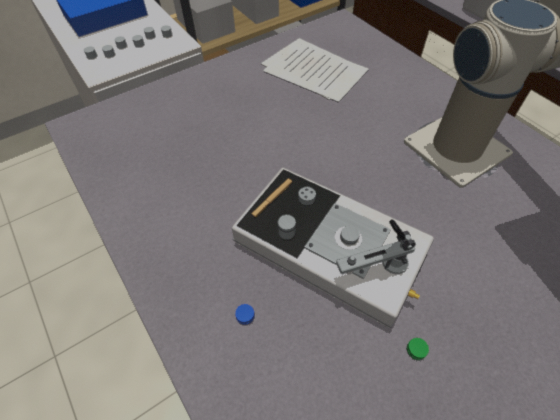

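View pics/top0.png

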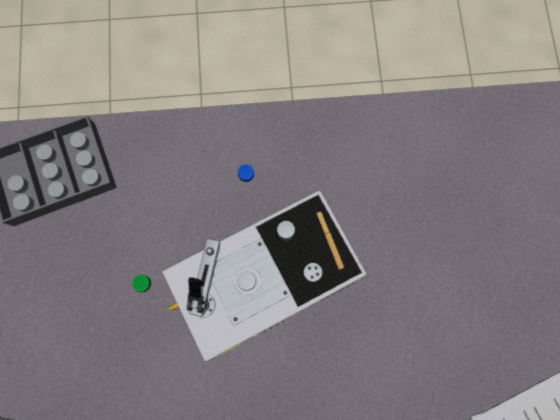

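Candidates for the sample: the grey disc on the spark plate (top 247,281; scene 350,236), the spare on the mat (313,272), the standard (286,230), the blue disc (246,173), the green disc (141,284), and the rack discs. The one on the steel plate fits the description. I'll check it in a close crop.

```bash
cat > h.py <<'E'
from cell import ctrl
import cv2,numpy as np
from scipy.spatial.transform import Rotation as R
def rot(q): return R.from_quat(np.r_[q[1:],q[0]])
def ray(p,uv):
    d=np.linalg.inv(p["K"])@[uv[0],uv[1],1]
    return np.array(p["xyz"]),rot(p["attitude"]).apply(d)
def plane(p,uv,z):
    o,d=ray(p,uv); return o+d*(z-o[2])/d[2]
def tri(p1,a,p2,b):
    o1,d1=ray(p1,a);o2,d2=ray(p2,b)
    s=np.linalg.lstsq(np.c_[d1,-d2],o2-o1,rcond=None)[0]
    x,y=o1+s[0]*d1,o2+s[1]*d2
    return (x+y)/2,np.linalg.norm(x-y)
def proj(p,X):
    c=p["K"]@rot(p["attitude"]).inv().apply(np.array(X)-p["xyz"]); return c[:2]/c[2]
E
python3 - <<'E'
from h import *
im=cv2.imread("pics/top0.png");p=ctrl.camera_params("top")
for uv in[(163,272),(320,192),(365,272),(206,360)]: print(plane(p,uv,.075).round(4))
print("disc",plane(p,(247,281),.103).round(4),"nut",plane(p,(210,251),.16).round(4))
a=cv2.resize(im[225:345,150:310],None,fx=5,fy=5,interpolation=cv2.INTER_CUBIC)
s=cv2.imread("pics/scene0.png")
b=cv2.resize(s[200:320,300:460],None,fx=5,fy=5,interpolation=cv2.INTER_CUBIC)
cv2.imwrite("pics/ca.png",a);cv2.imwrite("pics/cb.png",b)
E
```

```text
[0.5298 0.2756 0.075 ]
[ 0.6833 -0.086   0.075 ]
[ 0.4948 -0.1672  0.075 ]
[0.3364 0.1902 0.075 ]
disc [0.4936 0.0909 0.103 ] nut [0.556  0.1585 0.16  ]
```

View pics/ca.png

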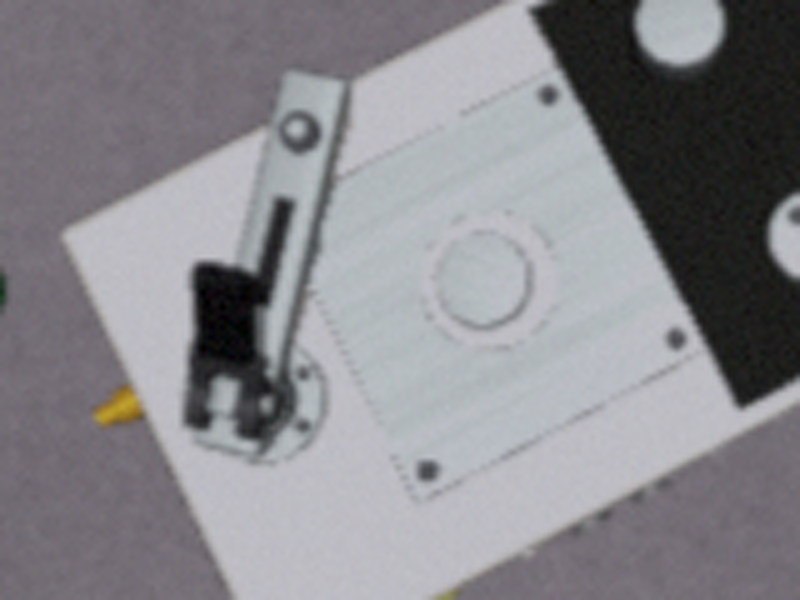

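View pics/cb.png

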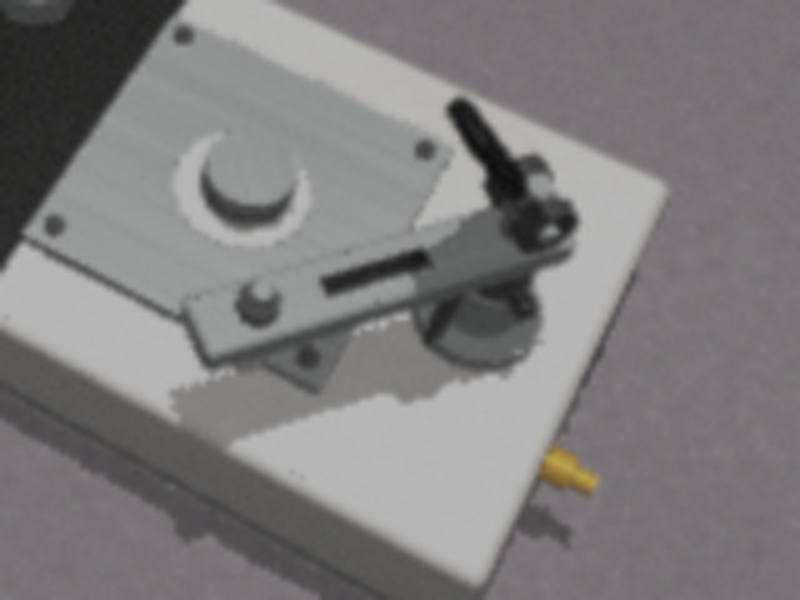

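The crops show the plain grey disc on the spark plate at top (247,281), inside the white ring. The strap runs from the post at about (203,308) to the nut at (210,251), about 0.86 rad from its stop, with the black lever raised. The sizes agree: stand length 392 mm, nut radius 109 mm, and the disc lies over the hole. Next I approach the strap's outer side with the gripper shut.

{"name": "drive_tool", "arguments": {"plan": [[-0.034,-0.019,0,0,0,0,1],[-0.068,-0.038,0,0,0,0,1],[-0.102,-0.057,0,0,0,0,1],[-0.136,-0.076,0,0,0,0,1],[-0.17,-0.095,0,0,0,0,1]]}}

```text
time_s: 0.52
eef_pos: [0.2993, 0.4682, 0.231]
orientation: [-0.0, 0.127, 0.992, -0.0]
ft_force: [0.2, -0.3, -0.1]
opening: 0.298
grip_force: 0.0
```

{"name": "drive_tool", "arguments": {"plan": [[-0.034,-0.019,0,0,0,0,1],[-0.068,-0.038,0,0,0,0,1],[-0.102,-0.057,0,0,0,0,1],[-0.136,-0.076,0,0,0,0,1],[-0.17,-0.095,0,0,0,0,1]]}}

```text
time_s: 0.93
eef_pos: [0.4399, 0.3331, 0.2311]
orientation: [-0.0, 0.128, 0.992, -0.0]
ft_force: [0.3, 1.2, -0.4]
opening: 0.0
grip_force: 0.0
```

{"name": "drive_tool", "arguments": {"plan": [[-0.034,-0.019,0,0,0,0,1],[-0.068,-0.036,0,0,0,0,1],[-0.102,-0.054,0,0,0,0,1],[-0.136,-0.072,0,0,0,0,1],[-0.168,-0.09,0,0,0,0,1]]}}

```text
time_s: 1.35
eef_pos: [0.5799, 0.2035, 0.231]
orientation: [-0.0, 0.128, 0.992, -0.0]
ft_force: [1.2, 0.9, -1.0]
opening: -0.0
grip_force: 0.0
```

{"name": "drive_tool", "arguments": {"plan": [[0,0,0,0,0,0,1],[0,0,0,0,0,0,1]]}}

```text
time_s: 1.52
eef_pos: [0.5796, 0.2035, 0.2307]
orientation: [-0.0, 0.129, 0.992, -0.0]
ft_force: [-0.2, 0.1, 0.2]
opening: 0.0
grip_force: 0.0
```

```bash
python3 - <<'E'
from h import *
p=ctrl.camera_params("wrist");im=ctrl.get_image("wrist")
np.save("wp.npy",p,allow_pickle=True)
for n,X in dict(pivot=(.4514,.1907,.146),nut=(.556,.1585,.16),disc=(.4936,.0909,.103),tcp=ctrl.read_state()["eef_pos"]).items():
    u=proj(p,X);print(n,u.round()); cv2.circle(im,tuple(int(v) for v in u),3,(0,0,255),-1) if abs(u).max()<600 else 0
print(ctrl.read_state()["eef_pos"])
cv2.imwrite("pics/w1.png",im)
E
```

```text
pivot [204.  30.]
nut [204. 215.]
disc [109. 138.]
tcp [282. 282.]
[0.5785939  0.20453786 0.23068807]
```

View pics/w1.png

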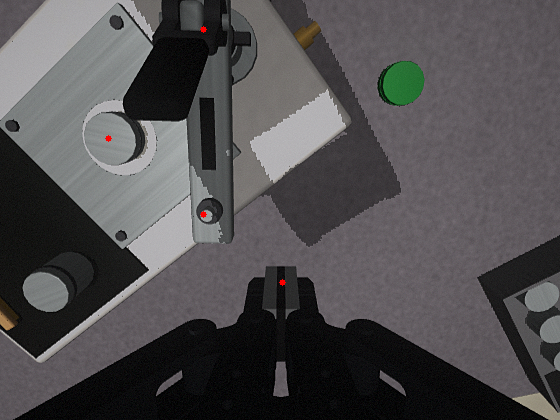

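The wrist view agrees with my estimates. The nut is at (209,211), predicted (204,215). The disc is at (112,138), and the raised lever paddle is over the pivot end. The strap's side towards the finger is free, so I descend and compute the arc.

{"name": "drive_tool", "arguments": {"plan": [[0,0,0.03,0,0,0,1],[0,0,0.06,0,0,0,1],[0,0,0.09,0,0,0,1],[0,0,0.107,0,0,0,1],[0,0,0.107,0,0,0,1]]}}

```text
time_s: 1.98
eef_pos: [0.5746, 0.2055, 0.1202]
orientation: [-0.004, 0.127, 0.992, -0.002]
ft_force: [-0.2, -0.3, 0.7]
opening: 0.003
grip_force: 0.0
```

```bash
cat >> h.py <<'E'
YH=np.array([-.398,.917]);YH/=np.linalg.norm(YH);XH=np.array([YH[1],-YH[0]])
PV=np.array([.4514,.1907])
def pose(th,r,off):  # world xy of the finger and push direction for strap angle th
    u=-YH*np.cos(th)+XH*np.sin(th); n=np.array([-u[1],u[0]])
    return PV+u*r+n*off,-n
E
python3 - <<'E'
from h import *
print("nut wrist",plane(np.load("wp.npy",allow_pickle=True).item(),(209,211),.16))
s=ctrl.read_state();M=rot(s["orientation"]);y0=-M.apply([0,1,0])[:2]
print(s["eef_pos"],s["ft_force"])
for th in(.86,.76,.66,.56,.46,.36,.26,.16,.08,.04,0,-.04):
    X,d=pose(th,.12,.0285); w=M.inv().apply(np.r_[X-s["eef_pos"][:2],0])
    a=np.degrees(np.arctan2(d[1],d[0])-np.arctan2(y0[1],y0[0]))
    print(th,w.round(4),"wz",round(-a,1))
E
```

```text
nut wrist [0.55442321 0.16261416 0.16      ]
[0.57464859 0.20550493 0.1201736 ] [-0.21310796 -0.27224054  0.70318777]
0.86 [-0.0056 -0.0225  0.0001] wz 2.7
0.76 [-0.0073 -0.0347  0.0001] wz 8.4
0.66 [-0.0078 -0.047   0.0001] wz 14.2
0.56 [-0.007  -0.0593  0.0002] wz 19.9
0.46 [-0.0049 -0.0715  0.0003] wz 25.6
0.36 [-0.0017 -0.0834  0.0003] wz 31.4
0.26 [ 0.0027 -0.0949  0.0004] wz 37.1
0.16 [ 0.0082 -0.106   0.0005] wz 42.8
0.08 [ 0.0134 -0.1143  0.0006] wz 47.4
0.04 [ 0.0162 -0.1184  0.0006] wz 49.7
0 [ 0.0192 -0.1223  0.0007] wz 52.0
-0.04 [ 0.0224 -0.1261  0.0007] wz 54.3
```

{"name": "drive_tool", "arguments": {"plan": [[-0.004,-0.012,-0.003,0,0,2,1],[-0.005,-0.022,-0.003,0,0,3,1],[-0.0065,-0.03,-0.003,0,0,6,1],[-0.0075,-0.038,-0.003,0,0,10,1],[-0.008,-0.047,-0.003,0,0,14,1]]}}

```text
time_s: 2.4
eef_pos: [0.5756, 0.1572, 0.1297]
orientation: [0.002, 0.25, 0.968, 0.001]
ft_force: [-0.1, 1.4, -0.6]
opening: -0.001
grip_force: 0.7
```

```bash
cat > arc.py <<'E'
from h import *
s=ctrl.read_state();M=rot(s["orientation"]);y0=-M.apply([0,1,0])[:2]
v=s["eef_pos"][:2]-PV
print(s["eef_pos"],s["ft_force"],"r",-v@YH,"x",v@XH)
for th in(.66,.6,.53,.46,.4,.33,.26,.2,.13,.06,.03,0,-.03):
    X,d=pose(th,.12,.0285); w=M.inv().apply(np.r_[X-s["eef_pos"][:2],0])
    a=np.degrees(np.arctan2(d[1],d[0])-np.arctan2(y0[1],y0[0]))
    print(th,w.round(4),"wz",round(-a,1))
im=ctrl.get_image("top");cv2.imwrite("pics/arc.png",im)
E
python3 arc.py
```

```text
[0.57555303 0.15724572 0.12967302] [-0.08942072  1.3683179  -0.64618819] r 0.08011880457592292 x 0.10056907974546532
0.66 [ 0.0049 -0.0018 -0.    ] wz -0.2
0.6 [ 0.0034 -0.0091 -0.    ] wz 3.2
0.53 [ 0.0022 -0.0176 -0.0001] wz 7.2
0.46 [ 0.0016 -0.0262 -0.0001] wz 11.2
0.4 [ 0.0015 -0.0336 -0.0001] wz 14.7
0.33 [ 0.002  -0.0423 -0.0001] wz 18.7
0.26 [ 0.0031 -0.0508 -0.0001] wz 22.7
0.2 [ 0.0046 -0.0581 -0.0002] wz 26.1
0.13 [ 0.0068 -0.0664 -0.0002] wz 30.2
0.06 [ 0.0095 -0.0746 -0.0002] wz 34.2
0.03 [ 0.0109 -0.078  -0.0002] wz 35.9
0 [ 0.0124 -0.0814 -0.0003] wz 37.6
-0.03 [ 0.0139 -0.0848 -0.0003] wz 39.3
```

{"name": "drive_tool", "arguments": {"plan": [[0.004,-0.008,0.005,0,0,3,1],[0.003,-0.017,0.006,0,0,7,1],[0.002,-0.026,0.006,0,0,11,1],[0.002,-0.034,0.006,0,0,15,1],[0.002,-0.042,0.006,0,0,19,1]]}}

```text
time_s: 2.87
eef_pos: [0.5536, 0.1215, 0.1233]
orientation: [0.001, 0.405, 0.914, 0.001]
ft_force: [-0.4, 2.2, 0.7]
opening: 0.001
grip_force: 0.7
```

```bash
python3 arc.py
```

```text
[0.55357081 0.12150335 0.12327111] [-0.36750172  2.17705864  0.68887451] r 0.10415413398639492 x 0.06617376106840961
0.66 [0.0158 0.0369 0.0001] wz -19.1
0.6 [0.012  0.0306 0.0001] wz -15.7
0.53 [0.0081 0.0229 0.0001] wz -11.7
0.46 [0.0047 0.0149 0.    ] wz -7.7
0.4 [0.0023 0.008  0.    ] wz -4.2
0.33 [-0.     -0.0004 -0.    ] wz -0.2
0.26 [-0.0018 -0.0088 -0.    ] wz 3.8
0.2 [-0.0028 -0.0161 -0.    ] wz 7.2
0.13 [-0.0034 -0.0247 -0.0001] wz 11.2
0.06 [-0.0034 -0.0334 -0.0001] wz 15.3
0.03 [-0.0032 -0.0371 -0.0001] wz 17.0
0 [-0.0029 -0.0408 -0.0001] wz 18.7
-0.03 [-0.0025 -0.0444 -0.0001] wz 20.4
```

Contact is light, about 2 N. I continue towards the stop, slower at the end.

{"name": "drive_tool", "arguments": {"plan": [[-0.0018,-0.009,0,0,0,4,1],[-0.003,-0.017,0,0,0,7,1],[-0.0034,-0.025,0,0,0,11,1],[-0.0034,-0.031,0,0,0,14,1],[-0.0034,-0.035,0,0,0,16,1]]}}

```text
time_s: 3.33
eef_pos: [0.5301, 0.0954, 0.1231]
orientation: [0.001, 0.528, 0.849, 0.001]
ft_force: [0.6, 0.6, 0.2]
opening: 0.001
grip_force: 0.7
```

{"name": "drive_tool", "arguments": {"plan": [[0,-0.0015,0,0,0,0.5,1],[0,-0.003,0,0,0,1,1],[0,-0.0045,0,0,0,1.5,1],[0,-0.006,0,0,0,2,1],[0,-0.006,0,0,0,2,1]]}}

```text
time_s: 3.75
eef_pos: [0.524, 0.0931, 0.1216]
orientation: [0.0, 0.542, 0.84, 0.0]
ft_force: [2.4, 0.6, 0.2]
opening: -0.004
grip_force: 0.9
```

```bash
python3 arc.py|tail -4; python3 - <<'E'
import cv2
cv2.imwrite("pics/c2.png",cv2.resize(cv2.imread("pics/arc.png")[210:330,160:320],None,fx=5,fy=5))
E
```

```text
0.06 [0.0002 0.0079 0.    ] wz -2.5
0.03 [-0.0008  0.0044  0.    ] wz -0.8
0 [-0.0016  0.0008  0.    ] wz 0.9
-0.03 [-0.0023 -0.0029 -0.    ] wz 2.6
```

View pics/c2.png

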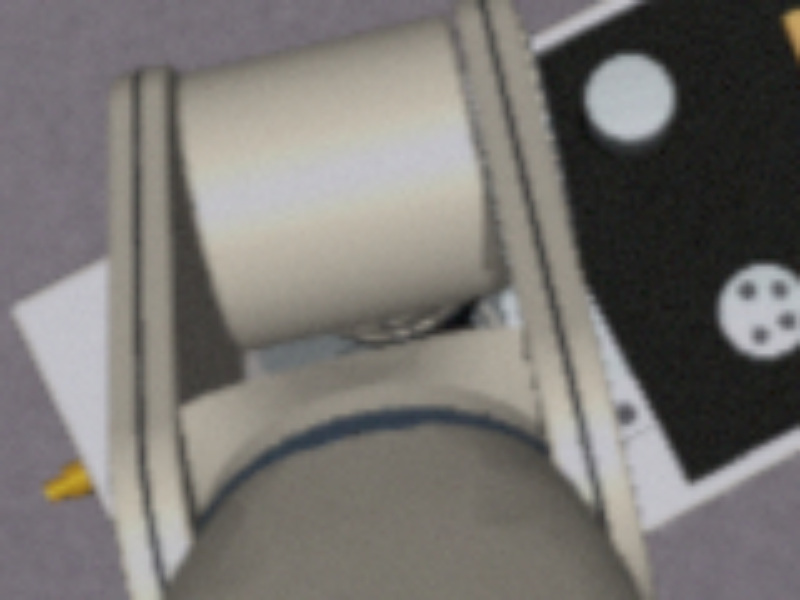

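The arm hides the clamp here. The force (2.5 N) is only the moving level, so I push gently until the stop shows.

{"name": "drive_tool", "arguments": {"plan": [[0,-0.001,0,0,0,0,1],[0,-0.002,0,0,0,0,1],[0,-0.003,0,0,0,0,1],[0,-0.003,0,0,0,0,1]]}}

```text
time_s: 4.13
eef_pos: [0.5228, 0.0925, 0.1219]
orientation: [0.001, 0.542, 0.84, 0.002]
ft_force: [6.7, 4.0, 0.6]
opening: -0.0
grip_force: 3.6
```

{"name": "drive_tool", "arguments": {"plan": [[0,-0.001,0,0,0,0,1],[0,-0.001,0,0,0,0,1],[0,-0.001,0,0,0,0,1]]}}

```text
time_s: 4.38
eef_pos: [0.5225, 0.0923, 0.122]
orientation: [0.002, 0.542, 0.84, 0.002]
ft_force: [7.5, 4.5, -1.0]
opening: -0.004
grip_force: 4.4
```

{"name": "drive_tool", "arguments": {"plan": [[0,0.015,0,0,0,0,1],[0,0.03,-0.01,0,0,0,1],[0,0.03,-0.05,0,0,0,1],[0,0.03,-0.09,0,0,0,1],[0,0.03,-0.13,0,0,0,1]]}}

```text
time_s: 4.8
eef_pos: [0.5459, 0.1037, 0.2515]
orientation: [-0.002, 0.542, 0.84, -0.002]
ft_force: [1.7, 0.4, -0.5]
opening: 0.001
grip_force: 0.0
```

{"name": "drive_tool", "arguments": {"plan": [[0,0,-0.02,0,0,0,1],[0,0,-0.02,0,0,0,1],[0,0,-0.02,0,0,0,1]]}}

```text
time_s: 5.05
eef_pos: [0.5472, 0.1038, 0.2721]
orientation: [0.0, 0.542, 0.84, 0.0]
ft_force: [-0.9, -0.3, -0.0]
opening: -0.002
grip_force: 0.0
```

```bash
python3 - <<'E'
from h import *
p=ctrl.camera_params("wrist");im=ctrl.get_image("wrist");s=ctrl.read_state()
np.save("wp.npy",p,allow_pickle=True)
M=rot(s["orientation"]);print(s["eef_pos"],M.as_matrix().round(3))
c=PV-YH*0
lg=lambda l,r:np.r_[PV-YH*r*np.sin(np.radians(20)+l),.167+r*np.cos(np.radians(20)+l)]
for n,X in dict(pin=lg(0,0),tip=lg(0,.087),nut=np.r_[PV-YH*.11,.16]).items():
    u=proj(p,X);print(n,X,u.round()); cv2.circle(im,tuple(int(v) for v in u),3,(0,0,255),-1)
cv2.imwrite("pics/w2.png",im)
E
```

```text
[0.54640903 0.1036704  0.270571  ] [[-0.412  0.911 -0.002]
 [ 0.911  0.412 -0.   ]
 [ 0.    -0.002 -1.   ]]
pin [0.4514 0.1907 0.167 ] [201.  39.]
tip [0.46324698 0.16340432 0.24875326] [165.  80.]
nut [0.49519548 0.08979432 0.16      ] [211. 201.]
```

View pics/w2.png

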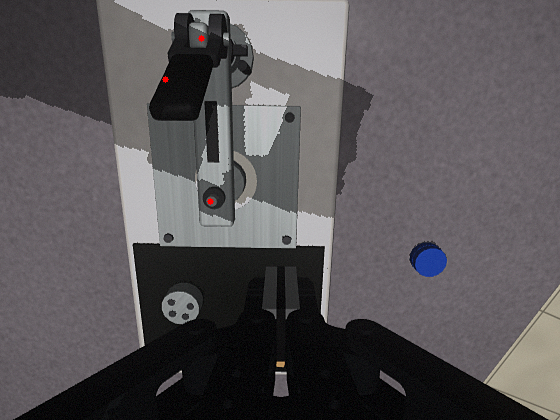

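The strap is against its stop, lying along the stand's axis with the nut at (213,198) as predicted. The lever is up, its end near (175,108), somewhat lower than for full raise. I work out its angle and the path to get behind it.

```bash
cat > lev.py <<'E'
from h import *
F=-YH
def tip(phi,a=.078):  # TCP (f,z) with the fingertip's front edge on the lever's back face
    return a*np.sin(phi)-.005*np.cos(phi)-.011,.167+a*np.cos(phi)+.005*np.sin(phi)
def shift(s,f,z):
    M=rot(s["orientation"]);X=np.r_[PV+F*f,z]; return M.inv().apply(X-s["eef_pos"])
E
python3 - <<'E'
from lev import *
p=np.load("wp.npy",allow_pickle=True).item();print(p["xyz"],(p["xyz"][:2]-PV)@F)
for l in(0,.1,.2,.3,.4,.5):
    ph=np.radians(20)+l
    o=[]
    for h in(-.005,.005):
      for x in(-.012,.012):
        o+=list(proj(p,np.r_[PV+F*(.087*np.sin(ph)+h*np.cos(ph))+XH*x,.167+.087*np.cos(ph)-h*np.sin(ph)]).round())
    print(l,o)
s=ctrl.read_state();v=s["eef_pos"][:2]-PV;print("f",v@F,"x",v@XH)
for f,z in((.03,.27),(-.03,.27),(-.03,.235)): print(f,z,shift(s,f,z).round(4))
for d in(20,30,40,50,60,70,80,90): print(d,np.round(tip(np.radians(d)),4))
E
```

```text
[0.51416383 0.17496063 0.41513166] 0.039426941828350034
0 [np.float64(135.0), np.float64(68.0), np.float64(190.0), np.float64(69.0), np.float64(141.0), np.float64(91.0), np.float64(194.0), np.float64(92.0)]
0.1 [np.float64(140.0), np.float64(88.0), np.float64(193.0), np.float64(89.0), np.float64(145.0), np.float64(109.0), np.float64(197.0), np.float64(110.0)]
0.2 [np.float64(145.0), np.float64(106.0), np.float64(196.0), np.float64(107.0), np.float64(150.0), np.float64(124.0), np.float64(200.0), np.float64(125.0)]
0.3 [np.float64(150.0), np.float64(122.0), np.float64(199.0), np.float64(123.0), np.float64(155.0), np.float64(138.0), np.float64(203.0), np.float64(139.0)]
0.4 [np.float64(155.0), np.float64(136.0), np.float64(202.0), np.float64(137.0), np.float64(160.0), np.float64(149.0), np.float64(206.0), np.float64(150.0)]
0.5 [np.float64(160.0), np.float64(147.0), np.float64(205.0), np.float64(148.0), np.float64(165.0), np.float64(158.0), np.float64(208.0), np.float64(159.0)]
f 0.11766133370176783 x 0.052504065468336754
0.03 0.27 [ 0.0885 -0.0511  0.0007]
-0.03 0.27 [ 0.1485 -0.0502  0.0007]
-0.03 0.235 [ 0.1484 -0.0501  0.0357]
20 [0.011 0.242]
30 [0.0237 0.237 ]
40 [0.0353 0.23  ]
50 [0.0455 0.221 ]
60 [0.054  0.2103]
70 [0.0606 0.1984]
80 [0.0649 0.1855]
90 [0.067 0.172]
```

{"name": "drive_tool", "arguments": {"plan": [[0.03,-0.01,-0.003,0,0,0,1],[0.06,-0.02,-0.003,0,0,0,1],[0.09,-0.03,-0.003,0,0,0,1],[0.12,-0.04,-0.003,0,0,0,1],[0.15,-0.05,-0.003,0,0,0,1]]}}

```text
time_s: 5.52
eef_pos: [0.4375, 0.22, 0.272]
orientation: [-0.001, 0.542, 0.84, -0.002]
ft_force: [-0.2, 0.5, 0.4]
opening: -0.005
grip_force: 0.0
```

{"name": "drive_tool", "arguments": {"plan": [[0,0,0.012,0,0,0,1],[0,0,0.025,0,0,0,1],[0,0,0.035,0,0,0,1],[0,0,0.035,0,0,0,1]]}}

```text
time_s: 5.85
eef_pos: [0.4377, 0.2189, 0.2358]
orientation: [-0.002, 0.542, 0.84, -0.003]
ft_force: [-0.3, -0.8, -0.2]
opening: -0.004
grip_force: 0.0
```

```bash
cat > st.py <<'E'
from lev import *
s=ctrl.read_state();v=s["eef_pos"][:2]-PV;print("f",v@F,"x",v@XH,"z",s["eef_pos"][2],s["ft_force"])
for d in(25,30,35,40,45,50,55,60,65,70,75,80,85,90): print(d,shift(s,*tip(np.radians(d))).round(4))
E
python3 st.py
```

```text
f -0.031305563636027996 x -0.001383830340666843 z 0.23577487146817033 [-0.25732182 -0.7931219  -0.21312134]
25 [-0.0488  0.0006 -0.004 ]
30 [-0.055   0.0005 -0.0013]
35 [-0.061   0.0004  0.002 ]
40 [-0.0666  0.0004  0.0058]
45 [-0.0719  0.0003  0.0101]
50 [-0.0769  0.0003  0.0148]
55 [-0.0813  0.0002  0.0199]
60 [-0.0854  0.0002  0.0255]
65 [-0.0889  0.0002  0.0313]
70 [-0.0919  0.0002  0.0374]
75 [-0.0944  0.0002  0.0438]
80 [-0.0963  0.0002  0.0503]
85 [-0.0976  0.0003  0.057 ]
90 [-0.0983  0.0003  0.0638]
```

Centred behind the lever. I follow its arc.

{"name": "drive_tool", "arguments": {"plan": [[-0.025,0.001,-0.001,0,0,0,1],[-0.045,0.001,-0.001,0,0,0,1],[-0.055,0.001,-0.001,0,0,0,1],[-0.061,0.001,0.002,0,0,0,1],[-0.067,0.001,0.006,0,0,0,1]]}}

```text
time_s: 6.27
eef_pos: [0.469, 0.1589, 0.2334]
orientation: [-0.0, 0.543, 0.84, 0.0]
ft_force: [-0.7, -0.1, 4.6]
opening: -0.001
grip_force: 1.9
```

```bash
python3 st.py
```

```text
f 0.03618135170500149 x 0.0034320802137344005 z 0.23342481859020006 [-0.68609701 -0.10510443  4.60201555]
25 [ 0.0188 -0.0032 -0.0064]
30 [ 0.0126 -0.0033 -0.0036]
35 [ 0.0066 -0.0033 -0.0003]
40 [ 0.0009 -0.0034  0.0035]
45 [-0.0044 -0.0035  0.0077]
50 [-0.0093 -0.0036  0.0125]
55 [-0.0138 -0.0036  0.0176]
60 [-0.0178 -0.0037  0.0231]
65 [-0.0214 -0.0037  0.0289]
70 [-0.0244 -0.0038  0.035 ]
75 [-0.0268 -0.0038  0.0414]
80 [-0.0287 -0.0039  0.0479]
85 [-0.0301 -0.0039  0.0546]
90 [-0.0308 -0.0039  0.0614]
```

{"name": "drive_tool", "arguments": {"plan": [[-0.002,-0.001,0.005,0,0,0,1],[-0.005,-0.002,0.01,0,0,0,1],[-0.009,-0.003,0.015,0,0,0,1],[-0.012,-0.003,0.02,0,0,0,1]]}}

```text
time_s: 6.6
eef_pos: [0.471, 0.1471, 0.213]
orientation: [0.0, 0.542, 0.84, 0.0]
ft_force: [-0.0, -0.1, 4.7]
opening: 0.0
grip_force: 2.1
```

```bash
python3 st.py; python3 - <<'E'
from h import *
cv2.imwrite("pics/w3.png",ctrl.get_image("wrist"))
E
```

```text
f 0.04779651849768412 x 0.0005763209665026714 z 0.21299639624423794 [-0.04877868 -0.06389056  4.66898981]
25 [ 0.0304 -0.0001 -0.0268]
30 [ 0.0241 -0.0002 -0.0241]
35 [ 0.0182 -0.0003 -0.0208]
40 [ 0.0125 -0.0004 -0.017 ]
45 [ 0.0072 -0.0005 -0.0127]
50 [ 0.0023 -0.0005 -0.008 ]
55 [-0.0022 -0.0006 -0.0028]
60 [-0.0062 -0.0007  0.0027]
65 [-0.0098 -0.0007  0.0085]
70 [-0.0128 -0.0008  0.0146]
75 [-0.0152 -0.0008  0.021 ]
80 [-0.0171 -0.0009  0.0275]
85 [-0.0185 -0.0009  0.0342]
90 [-0.0192 -0.0009  0.041 ]
```

View pics/w3.png

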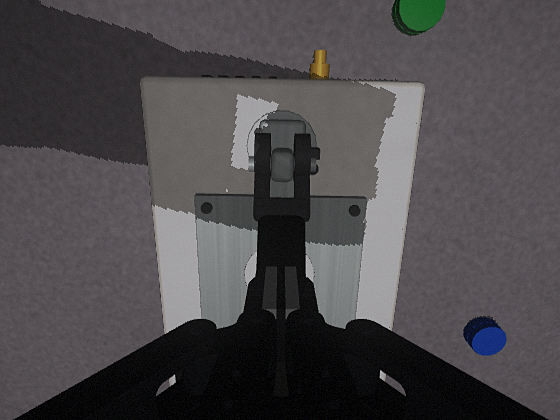

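The fingertips (282,268) sit on the paddle in line with the lever, whose fork is at (282,190); the strap is straight. The lever is following, at about 57°. I continue down.

{"name": "drive_tool", "arguments": {"plan": [[-0.003,0,0.005,0,0,0,1],[-0.006,0,0.01,0,0,0,1],[-0.009,0,0.015,0,0,0,1],[-0.011,0,0.02,0,0,0,1],[-0.012,0,0.025,0,0,0,1]]}}

```text
time_s: 7.07
eef_pos: [0.4757, 0.1357, 0.1879]
orientation: [0.0, 0.542, 0.84, -0.0]
ft_force: [0.5, -1.8, 4.9]
opening: 0.006
grip_force: 2.3
```

{"name": "drive_tool", "arguments": {"plan": [[-0.001,0,0.004,0,0,0,1],[-0.002,0,0.008,0,0,0,1],[-0.002,0,0.012,0,0,0,1],[-0.002,0,0.014,0,0,0,1]]}}

```text
time_s: 7.4
eef_pos: [0.4765, 0.1341, 0.1738]
orientation: [0.0, 0.542, 0.84, -0.0]
ft_force: [0.5, -3.1, 5.5]
opening: 0.002
grip_force: 2.3
```

```bash
python3 st.py|grep -E "f|^90"
```

```text
f 0.06194794916986775 x 0.0005002789850086108 z 0.17375584510107234 [ 0.54885811 -3.09289171  5.48848423]
90 [-0.005  -0.0006  0.0018]
```

Nearly level. I press on until the stop shows in the force.

{"name": "drive_tool", "arguments": {"plan": [[0,0,0.002,0,0,0,1],[0,0,0.004,0,0,0,1],[0,0,0.005,0,0,0,1],[0,0,0.006,0,0,0,1],[0,0,0.006,0,0,0,1]]}}

```text
time_s: 7.82
eef_pos: [0.4776, 0.1343, 0.1711]
orientation: [0.001, 0.542, 0.84, 0.001]
ft_force: [-6.0, -6.4, 32.2]
opening: 0.003
grip_force: 16.1
```

The stop is reached: 32 N, with the tip at z = 0.171 m as expected for a level lever. I hold briefly, lift off and check.

{"name": "drive_tool", "arguments": {"plan": [[0,0,-0.001,0,0,0,1],[0,0,-0.001,0,0,0,1],[0,0,-0.001,0,0,0,1],[0,0,-0.02,0,0,0,1],[0,0,-0.05,0,0,0,1]]}}

```text
time_s: 8.23
eef_pos: [0.474, 0.1341, 0.2163]
orientation: [-0.003, 0.542, 0.84, -0.002]
ft_force: [0.5, 0.7, -0.5]
opening: -0.001
grip_force: 0.0
```

{"name": "drive_tool", "arguments": {"plan": [[0,0.01,-0.04,0,0,0,1],[0,0.04,-0.06,0,0,0,1],[0,0.07,-0.08,0,0,0,1],[0,0.1,-0.08,0,0,0,1],[0,0.1,-0.08,0,0,0,1]]}}

```text
time_s: 8.65
eef_pos: [0.572, 0.178, 0.2995]
orientation: [0.001, 0.542, 0.84, 0.002]
ft_force: [-0.4, -0.1, -0.0]
opening: -0.003
grip_force: 0.0
```

```bash
python3 - <<'E'
from h import *
p=ctrl.camera_params("wrist");im=ctrl.get_image("wrist");s=ctrl.read_state()
print(s["eef_pos"],s["ft_force"])
for X in(np.r_[PV-YH*.11,.154],np.r_[PV-YH*.087,.167]):
    u=proj(p,X);print(u.round());cv2.circle(im,tuple(int(v) for v in u),2,(0,0,255),-1)
sc=ctrl.get_image("scene")[170:330,230:450]
cv2.imwrite("pics/w4.png",im);cv2.imwrite("pics/s4.png",cv2.resize(sc,None,fx=3.5,fy=3.5))
E
```

```text
[0.56907751 0.17682613 0.29792828] [-0.77032966  0.02070307  0.29343594]
[162. 253.]
[154. 234.]
```

View pics/w4.png

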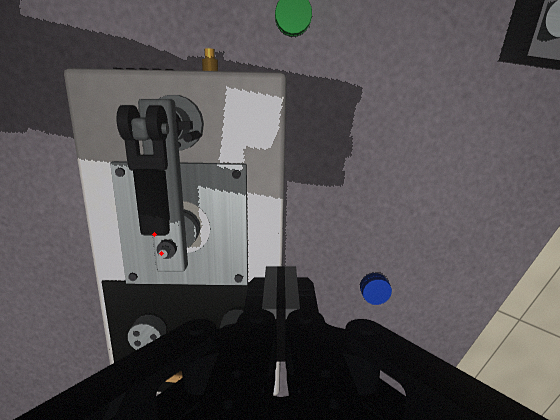

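View pics/s4.png

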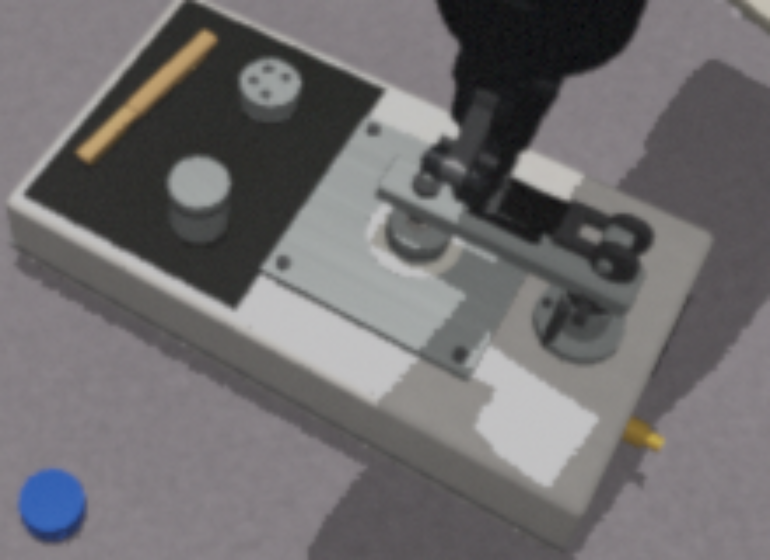

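The lever lies level over the strap, with its end at (154,234) as predicted. The strap is straight along the stand, the disc is under the foot within its white ring, the mat items are in place, and the robot is clear.

```bash
python3 -c "
from cell import ctrl
print(ctrl.job_done())"
```

```text
the job is handed in; nothing more can be done
None
```

The job is handed in at about 9 s of the 54 s: the strap is against its stop, the cam lever is fully down, the disc lies under the foot over the spark hole, and the mat items look undisturbed; the hand-in returned no verdict, and the foot's force on the disc was not measured directly.

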